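# Rack the two leaning plates

### The job

Take the two plates that lean on the wooden stand and stand each upright on its long edge in the rack slot that fits it: the thick aluminium plate in the wide (yellow) slot, the thin red plate in the narrow (green) slot, fully down on the slot's floor and about centred along the slot. Lower each plate all the way before letting go, do not drop it, and leave the plate already in the rack, the tin, the block and the hammer where they are.

Things in the scene. Friction and masses are not known exactly. Their poses are not given: they have to be found in the camera images.
- thick_plate_center (a point): Bare aluminium plate, 100 mm long, 85 high, 16 thick, about 0.4 kg; dark hole marks are flush. Starts on a long edge in the wooden stand, leaning back 30 deg from vertical; its upper half is free behind, so the top edge can be pinched across the thickness by a gripper tilted along it. Point: centre of the plate; x through the thickness, y along the length, z up to its top edge.
- thin_plate_center (a point): Red-painted steel plate, 100 mm long, 85 high, 8 thick, about 0.5 kg, same marks, leaning in the same way beside the other plate (which is on which side varies). Point: centre of the plate; x through the thickness, y along the length, z up to its top edge.
- stand: Fixed wooden stand, base 110 x 290 x 12 mm, origin centre of underside. Its trough (along y, corner 40 mm up, at x +30 mm) is tipped back 30 deg: plates lean with top edges to the stand's -x, centres 66 mm either side along y. Backrest reaches 40 mm up the plates' backs. Stands left or right on the bench.
- wide_slot_floor (a point): Empty rack slot with yellow cheeks, 20 mm wide, for the 16 mm plate. Point: centre of the slot's floor, 14 mm above the bench; x across the slot, y along it (cheeks 80 mm long, ends open), z up. Cheeks are straight for 26 mm, then flare out 8 mm a side up to 38 mm above the floor. The rack's slots are parallel, 75 mm apart, in varying order.
- narrow_slot_floor (a point): Empty rack slot with green cheeks, 12 mm wide, for the 8 mm plate; otherwise like the wide slot. Point: centre of its floor, 14 mm above the bench; x across, y along the slot, z up.
- stored_plate_center (a point): Dark steel plate, 100 x 85 x 8 mm, already standing in the third slot (grey cheeks) of the rack; leave alone. Point: centre of the plate; x through the thickness, y along the length, z up to its top edge.
- rack: Fixed rack base, dark steel slab 240 (x, across the slots) x 130 (y, along them) x 8 mm carrying the three slots; origin centre of underside. On the other side of the bench from the stand.
- tin: Red paint tin, 84 mm diameter, 100 mm high, standing; origin centre of underside. Bystander.
- block: Pale wooden block, 60 x 110 x 45 mm, origin centre of underside. Bystander.
- hammer: Hammer lying on the bench near the robot, along its own x axis, less than 50 mm high. Bystander.
Mind the look-alikes: they are no part of the job. There is more than one size of the part that bears thin_plate_center; the job needs the smallest. Of the things like the part that bears thick_plate_center, leave any that is pink; of the rest the larger one is meant.

How it is judged:
By the outcome, as a careful person would: the job done as asked, in the order asked, and still so for the second after the job is handed in, with the robot touching nothing.
It also fails if it takes over 61 s, if anything falls off the work surface, if the arm or the gripper's body presses on something with over 40 N, if the wrist force passes 120 N, or if a joint passes its speed limit or range.

### The arm

A 7-joint arm with a two-finger parallel gripper is mounted at the origin on the work surface. World frame = base frame: x ahead of the robot, y to its left, z up, the work surface at z = 0. Lengths are in m, angles in degrees, forces in N, time in s.
With the tool pointing down it reaches from about 0.425 to 0.875 m from the base axis. Payload 4.7 kg.
Tool frame: the origin (TCP) lies on the centre line of the jaws, within the pads' length; the fingertips stand 25 mm ahead of it and the grasp point (between the pads) lies 6 mm ahead of it; z points along the fingers, y is the direction in which the jaws open and shut (so a half turn about z gives the same grasp; the last joint's range is limited). The gripper opens to 87 mm and grips with 3 to 60 N. Pads are 19 mm wide; open, the fingers measure 117 mm over their backs; the gripper's body (75 mm by 190 mm) begins 51 mm behind the grasp point.
Start: joints at [73.688, 18.392, -4.016, 83.108, 1.295, 78.541, -3.26], TCP at [0.191, -0.621, 0.248] pointing down, gripper open.
Joint ranges: [-163.93, 163.93], [-17.29, 119.83], [-79.2, 71.16], [3.27, 140.29], [-89.18, 269.18], [5.43, 117.66], [-154.24, 154.24]. Speed limits (degrees/s): [147.25, 147.25, 180, 180, 180, 180, 180].

### API

Orientations are given as [roll, pitch, yaw] about the fixed x, y, z axes, in that order (R = Rz(yaw) Ry(pitch) Rx(roll)).
In Python, from cell import env gives the robot as it stands.
- The arm moves only by the shell command python3 -m creep 'ROWS' [OPENING] [FORCE]. ROWS is JSON, a list of rows, each an object of numbers: "tx", "ty", "tz": the shift along the tool's x, y, z in m; "rx", "ry", "rz": the turn, a rotation vector about the tool's x, y, z in degrees. In form: [{"tx": .., "ty": .., "tz": .., "rx": .., "ry": .., "rz": ..}, ...]. A call has 1 to 20 rows; each row shifts and turns the commanded pose from where the row before left it, along the tool's axes as they then stand; what a row does not reach is not made up. A row lasts 1/8 s, in which the tool goes at most 62.5 mm and 10.7 degrees, less where a joint would pass 70% of its speed; a pose out of reach is approached as far as the arm can. A call is refused whole if a number of a shift passes 0.0625 or a number of a turn 10.7, either way. A call with a gripper value outside its range is refused whole. OPENING is the finger opening in m, from 0 to 0.087, set as the call begins (- or left out, the last holds). The fingers move at their own pace and stop on an object; FORCE is the grip in N (left out, the last holds). Time passes only in rows, so rows that do not move let the fingers close. It gives the time, the measured TCP pose, the force and the opening at its end, in the units of the state.
- env.get_obs(): the state, without advancing time (a new reading comes with each control period).
- env.read_camera(name): name is "side" or "top"; returns a dict with "pixels" (420x560x3 uint8, red, green, blue), "intrinsics" (3x3 intrinsics, pixels), "D" ([k1, k2, p1, p2, k3] as OpenCV has them; the pictures are not rectified), "R" (3x3) and "t" (3): a world point X has camera coordinates R X + t. Camera axes: x right, y down, z forward; pixel columns grow to the right and rows downward; lengths in m; the calibration is good to about 2 mm. A picture is of the moment at which its call begins. There is no depth.
- env.sign_off(): hands the job in, once; it reports no verdict.
The state is a dict: "time_s": time; "qpos": joint angles; "joint_velocities": joint speeds; "effort": joint torques, N m; "tool_pos": TCP position; "tool_rot": TCP orientation; "force": force on the tool from outside, world axes, zero at the start; "wrist_torque": the same for the moment, N m; "grip_width": finger opening in m.
Only numpy, scipy, OpenCV 4.12 (cv2) and the standard library are available. Lean on these libraries where they do the work, as an engineer would, in place of code of your own. Each camera call takes 0.05 s, during which the arm holds its last target.

## Working session

There is one attempt and no reset: what is moved stays moved. The work goes in short steps, Python scripts to look and compute and a shell command to move; the robot and the scene stay as the last step left them, time stands still between calls to the robot, and variables do not carry over. Pictures are saved under pics/ and viewed, and the job is handed in when it is done.

```bash
mkdir -p pics; ls
python3 - <<'E'
from cell import env
import cv2,json
import numpy as np
print(env.get_obs())
for n in("side","top"):
    c=env.read_camera(n); cv2.imwrite(f"pics/{n}0.png",c["pixels"][:,:,::-1])
    print(n,c["intrinsics"],c["D"],c["R"],c["t"])
    np.savez(f"{n}0.npz",**{k:np.array(v) for k,v in c.items()})
E
```

```text
pics
{'time_s': 0.0, 'qpos': array([73.68720665, 18.44062773, -4.01542692, 83.1753845 ,  1.29467596,
       78.54167879, -3.26193195]), 'joint_velocities': array([-0.0754069 , -0.09967174,  0.03181149,  0.01738938, -0.10149737,
       -0.01969385, -0.01772947]), 'effort': array([ 5.80588294e-04, -4.91288424e+01, -4.03676005e-01, -3.12530673e+01,
       -6.37987931e-02,  4.37390408e-02,  1.95732950e-04]), 'tool_pos': array([ 0.1911522 , -0.62071749,  0.24643946]), 'tool_rot': array([-1.79887537e+02,  5.53700438e-03,  1.71204634e+01]), 'force': array([-0.68346221, -0.03535084, -0.62631685]), 'wrist_torque': array([ 0.00051598,  0.02089071, -0.01880503]), 'grip_width': 0.087229251489399}
side [[421.9356494    0.         283.96806979]
 [  0.         421.9356494  214.05354117]
 [  0.           0.           1.        ]] [-0.04637115  0.          0.          0.          0.        ] [[-0.91921222 -0.39346022  0.01542538]
 [-0.2512746   0.55597231 -0.79231046]
 [ 0.30316656 -0.73217747 -0.6099231 ]] [0.52968398 0.21120565 0.73419778]
top [[538.61287013   0.         274.38745342]
 [  0.         538.61287013 209.85851649]
 [  0.           0.           1.        ]] [-0.16068315  0.          0.          0.          0.        ] [[ 0.01456424 -0.99963546  0.02273393]
 [-0.99302303 -0.01712126 -0.11667098]
 [ 0.11701768 -0.02087609 -0.99291039]] [-0.03616801  0.57595909  1.14160569]
```

View pics/side0.png

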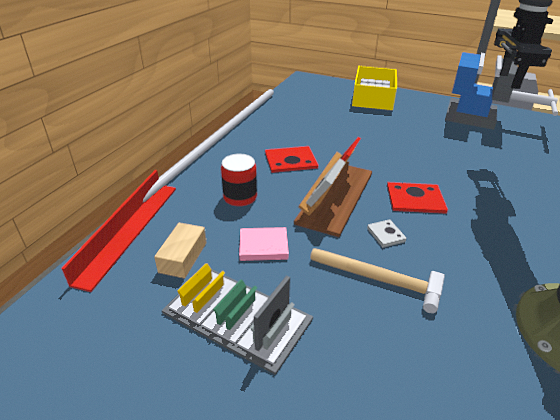

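View pics/top0.png

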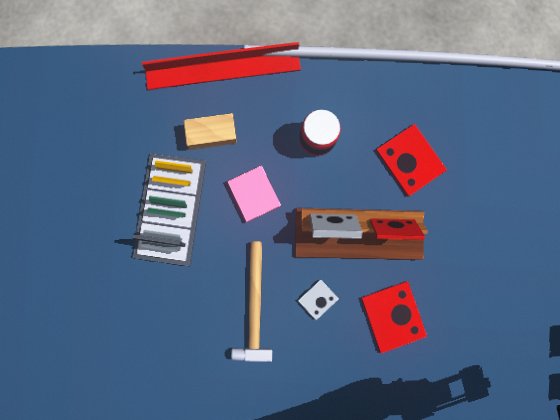

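The top view shows the stand around (360,235), with the aluminium plate at (335,225) and the red one at (398,228). The rack is around (170,210): yellow slot on the far side, green in the middle, grey near. The red, pink and small aluminium plates lying flat on the bench are the look-alikes. I'll zoom in next.

```bash
cat > h.py <<'E'
import numpy as np, cv2
from scipy.spatial.transform import Rotation as Ro
def load(f):
    d=dict(np.load(f)); return d
def ray(c,uv):
    p=cv2.undistortPoints(np.array(uv,float).reshape(-1,1,2),c["intrinsics"],c["D"]).reshape(-1,2)
    d=np.c_[p,np.ones(len(p))]@c["R"]; o=-c["R"].T@c["t"]; return o,d
def onz(c,uv,z):
    o,d=ray(c,uv); s=(z-o[2])/d[:,2]; return o+s[:,None]*d
def proj(c,X):
    X=np.array(X,float).reshape(-1,3)
    return cv2.projectPoints(X,cv2.Rodrigues(c["R"])[0],c["t"],c["intrinsics"],c["D"])[0].reshape(-1,2)
def tri(a,ua,b,ub):
    o1,d1=ray(a,[ua]);o2,d2=ray(b,[ub]);d1=d1[0];d2=d2[0]
    A=np.c_[d1,-d2]; s=np.linalg.lstsq(A,o2-o1,rcond=None)[0]
    p,q=o1+s[0]*d1,o2+s[1]*d2
    return (p+q)/2,np.linalg.norm(p-q)
E
python3 - <<'E'
from h import *
t=load("top0.npz");s=load("side0.npz")
def crop(c,x0,y0,w,h,k,f):
    im=c["pixels"][y0:y0+h,x0:x0+w,::-1]; cv2.imwrite(f,cv2.resize(im,None,fx=k,fy=k,interpolation=cv2.INTER_CUBIC))
crop(t,285,195,150,75,5,"pics/tstand.png")
crop(t,125,145,90,130,4.6,"pics/track.png")
crop(s,285,130,100,110,5.4,"pics/sstand.png")
crop(s,155,255,165,120,4.8,"pics/srack.png")
print(-t["R"].T@t["t"],-s["R"].T@s["t"])
E
```

```text
[ 0.43887934 -0.00246142  1.20153211] [0.31737838 0.62854816 0.60697406]
```

View pics/tstand.png

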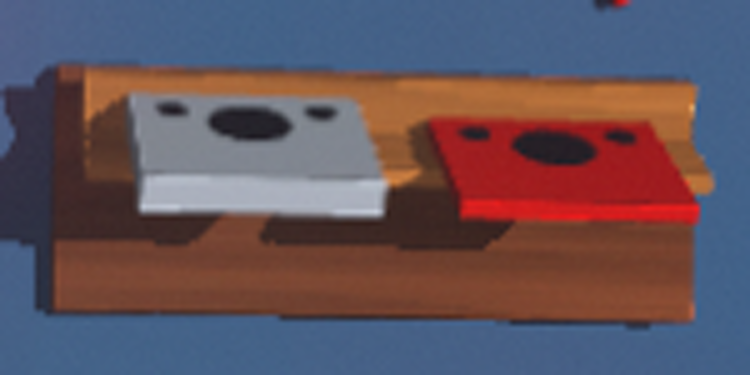

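View pics/track.png

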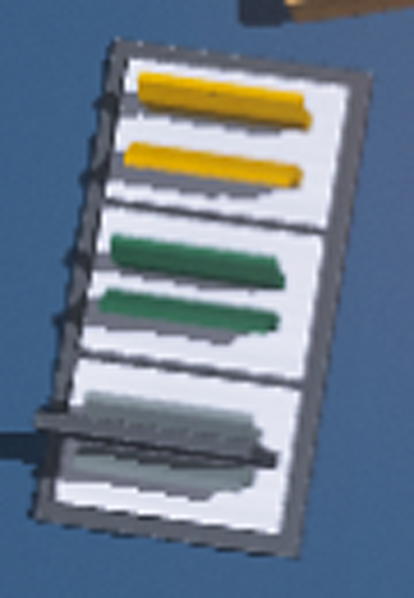

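View pics/sstand.png

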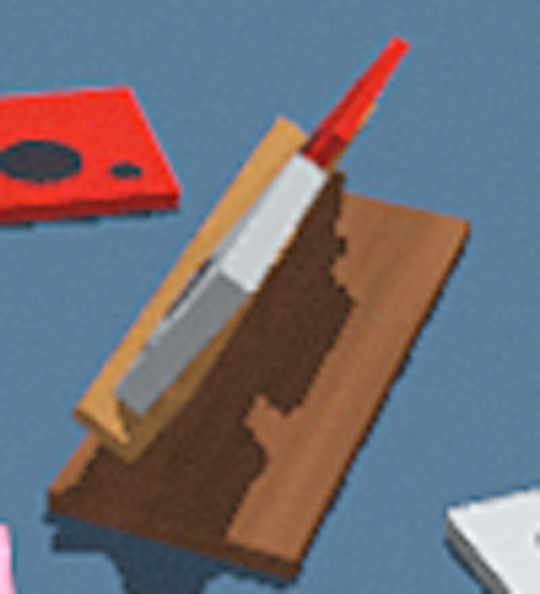

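View pics/srack.png

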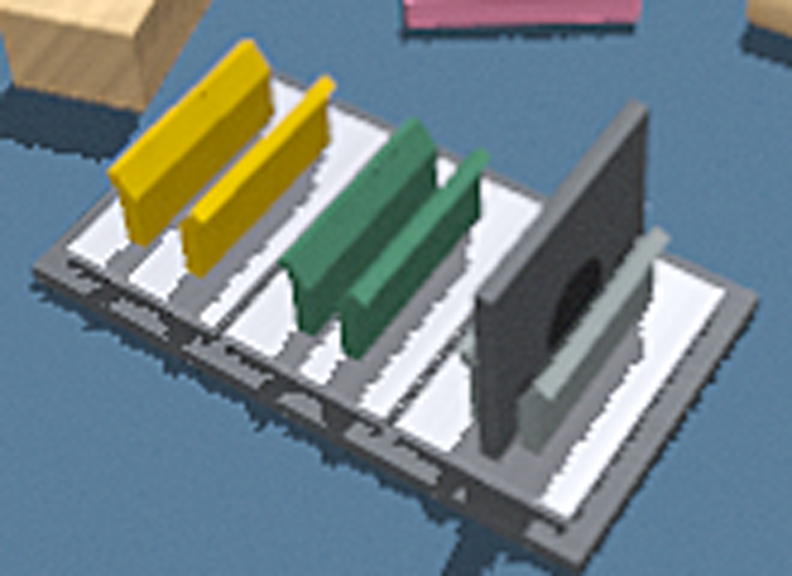

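```bash
cat > m1.py <<'E'
from h import *
t=load("top0.npz");s=load("side0.npz")
def T(x,y,k=5,ox=285,oy=195): return [(x+.5)/k-.5+ox,(y+.5)/k-.5+oy]
np.set_printoptions(precision=4,suppress=True)
def two(n,a,b,z):
    P=onz(t,[T(*a),T(*b)],z); d=P[1]-P[0]; print(n,P[:,:2].ravel(),"len",np.linalg.norm(d),"mid",P.mean(0),"ang",np.degrees(np.arctan2(d[1],d[0])))
two("thick ft",(137,175),(386,180),.1216)
two("thick bt",(141,212),(385,216),.1136)
two("thin ft",(460,202),(698,205),.1176)
two("thin bt",(462,219),(698,221),.1136)
two("stand near bottom",(52,310),(694,321),.012)
R=lambda x,y:T(x,y,4.6,125,145)
P=onz(t,[R(*p) for p in[(117,40),(372,72),(297,555),(37,520)]],.008)
print(P, P.mean(0)); print([np.linalg.norm(P[i]-P[i-1]) for i in range(4)])
for i,j in((0,3),(1,2),(0,1),(3,2)): d=P[j]-P[i];print(np.degrees(np.arctan2(d[1],d[0])))
S=lambda x,y,k,ox,oy:T(x,y,k,ox,oy)
# triangulate thick top corners: front left in top(137,175)= side?
# side crop: near end face of thick: top edge corners (218,262) (248,292); far end (325,165)
sc=lambda x,y:S(x,y,5.4,285,130)
for n,a,b in[("thick near ft",(137,175),(219,262)),("thick near bt",(141,212),(250,291)),("thick far bt",(385,216),(325,170)),("thin far bt",(698,221),(408,43))]:
    print(n,tri(t,T(*a),s,sc(*b)))
# side view rack corners at z=.008
rc=lambda x,y:S(x,y,4.8,155,255)
P=onz(s,[rc(*p) for p in[(33,268),(575,565),(758,295)]],.008);print(P)
E
python3 m1.py
```

```text
thick ft [ 0.5274 -0.1016  0.5269 -0.203 ] len 0.10139414139210372 mid [ 0.5271 -0.1523  0.1216] ang -90.28845849620384
thick bt [ 0.513  -0.1041  0.5128 -0.204 ] len 0.0999612050341736 mid [ 0.5129 -0.154   0.1136] ang -90.12438983248344
thin ft [ 0.5187 -0.2342  0.5187 -0.334 ] len 0.09973456080709697 mid [ 0.5187 -0.2841  0.1176] ang -89.99060239531367
thin bt [ 0.512  -0.2359  0.5123 -0.3351] len 0.09921454953837253 mid [ 0.5122 -0.2855  0.1136] ang -89.79420231097247
stand near bottom [ 0.476  -0.0745  0.4742 -0.3638] len 0.2893308194544981 mid [ 0.4751 -0.2191  0.012 ] ang -90.36195828783278
[[0.704  0.2568 0.008 ]
 [0.6896 0.1297 0.008 ]
 [0.453  0.159  0.008 ]
 [0.4671 0.2861 0.008 ]] [0.5785 0.2079 0.008 ]
[np.float64(0.23869285174762564), np.float64(0.12790300755904555), np.float64(0.238404899375916), np.float64(0.1278625216557899)]
172.9681017964229
172.9575951987263
-96.45404967595759
-96.32482399191689
thick near ft (array([ 0.527 , -0.1014,  0.1243]), np.float64(0.00027177227720575795))
thick near bt (array([ 0.5135, -0.104 ,  0.1127]), np.float64(0.0009144487990457269))
thick far bt (array([ 0.513 , -0.2038,  0.1147]), np.float64(0.0004589884662335382))
thin far bt (array([ 0.512 , -0.3352,  0.1136]), np.float64(0.0006439929755936339))
[[0.7038 0.2606 0.008 ]
 [0.4684 0.2905 0.008 ]
 [0.4519 0.1619 0.008 ]]
```

```bash
cat > m2.py <<'E'
from h import *
np.set_printoptions(precision=4,suppress=True)
t=load("top0.npz")
hsv=cv2.cvtColor(t["pixels"],cv2.COLOR_RGB2HSV)
ax=np.radians(-7.1); ex=np.array([np.cos(ax),np.sin(ax)]); ey=np.array([-np.sin(ax),np.cos(ax)])
C=np.array([.578,.2095])
for n,lo,hi in(("yellow",(20,120,60),(35,255,255)),("green",(65,70,30),(95,255,160))):
    m=cv2.inRange(hsv,lo,hi); k=np.zeros_like(m);k[145:275,125:215]=1;m*=k
    v,u=np.nonzero(m); P=onz(t,np.c_[u,v],.052)[:,:2]-C
    a,b=P@ex,P@ey
    # outer edges: per column of b
    A=[];B=[];bb=[]
    for q in np.arange(b.min()+.012,b.max()-.012,.004):
        i=abs(b-q)<.003; A.append(a[i].max());B.append(a[i].min());bb.append(q)
    print(n,"far",np.median(A),"near",np.median(B),"mid",(np.median(A)+np.median(B))/2,"slope deg",np.degrees(np.polyfit(bb,A,1)[0]),np.degrees(np.polyfit(bb,B,1)[0]),"b",b.min(),b.max(),"world",C+ex*(np.median(A)+np.median(B))/2+ey*(b.min()+b.max())/2)
E
python3 m2.py
```

```text
yellow far 0.09644123524405555 near 0.052556836083080705 mid 0.07449903566356814 slope deg 0.6871166633318453 -1.0411350115316869 b -0.0459704655706138 0.038209065418913626 world [0.6514 0.1964]
green far 0.017234816518819123 near -0.01736533147091173 mid -6.525747604630393e-05 slope deg 0.6857426222041437 -0.10628866942277179 b -0.04553529502388599 0.03809726389824039 world [0.5775 0.2058]
```

```bash
cat >> h.py <<'E'
def plan(pos,R,nmax=.05):
    from cell import env
    o=env.get_obs(); R0=Ro.from_euler("xyz",o["tool_rot"],degrees=True)
    d=R0.inv().apply(np.array(pos)-o["tool_pos"]); rv=(R0.inv()*Ro.from_matrix(R)).as_rotvec(degrees=True)
    print("t",round(o["time_s"],2),"pos",o["tool_pos"].round(4),"F",o["force"].round(1),"w",round(o["grip_width"],4),"q",o["qpos"].round(0))
    print("shift tool(mm)",(d*1000).round(1),"n",int(np.ceil(abs(d).max()/nmax)),"rotvec",rv.round(2),"n",int(np.ceil(abs(rv).max()/10)))
    d2=Ro.from_matrix(R).inv().apply(np.array(pos)-o["tool_pos"]);print("shift in target axes(mm)",(d2*1000).round(1))
def RY(y,z):
    y=np.array(y,float);z=np.array(z,float);y/=np.linalg.norm(y);z/=np.linalg.norm(z);return np.c_[np.cross(y,z),y,z]
c3,s3=np.cos(np.pi/6),.5
RS=Ro.from_euler("z",-.15,degrees=True).as_matrix()@RY([c3,0,s3],[s3,0,-c3])
a=np.radians(-7.1); RR=RY([np.cos(a),np.sin(a),0],[0,0,-1])
E
python3 -c "
from h import *
plan([.489,-.153,.22],RS)
Rv=RY([1,0,0],[0,0,-1]);plan([.489,-.153,.22],Rv)"
```

```text
t 0.1 pos [ 0.1912 -0.6208  0.2466] F [-0.5  0.4 -0.4] w 0.087 q [74. 18. -4. 83.  1. 79. -3.]
shift tool(mm) [ 422.3 -359.3   27.1] n 9 rotvec [-25.91  18.96 -70.99] n 8
shift in target axes(mm) [468.6 243.6 171.3]
t 0.1 pos [ 0.1912 -0.6208  0.2466] F [-0.5  0.4 -0.4] w 0.087 q [74. 18. -4. 83.  1. 79. -3.]
shift tool(mm) [ 422.3 -359.3   27.1] n 9 rotvec [-9.000e-02 -6.000e-02 -7.288e+01] n 8
shift in target axes(mm) [467.8 297.8  26.6]
```

```bash
python3 -m creep '[{"tx":0.0352,"ty":-0.03,"tz":0.0022},{"tx":0.0352,"ty":-0.03,"tz":0.0022},{"tx":0.0352,"ty":-0.03,"tz":0.0022},{"tx":0.0352,"ty":-0.03,"tz":0.0022},{"tx":0.0352,"ty":-0.03,"tz":0.0022},{"tx":0.0352,"ty":-0.03,"tz":0.0022},{"tx":0.0352,"ty":-0.03,"tz":0.0022},{"tx":0.0352,"ty":-0.03,"tz":0.0022},{"tx":0.0352,"ty":-0.03,"tz":0.0022},{"tx":0.0352,"ty":-0.03,"tz":0.0022},{"tx":0.0352,"ty":-0.03,"tz":0.0022},{"tx":0.0352,"ty":-0.03,"tz":0.0022},{"rz":-9.1},{"rz":-9.1},{"rz":-9.1},{"rz":-9.1},{"rz":-9.1},{"rz":-9.1},{"rz":-9.1},{"rz":-9.1}]' 0.055 40
python3 -c "
from h import *
plan([.489,-.153,.171],RS)"
```

```text
t 0.1 pos [ 0.1912 -0.6208  0.2466] F [-0.5  0.4 -0.4] w 0.087 q [74. 18. -4. 83.  1. 79. -3.]
shift tool(mm) [ 422.4 -359.2   76.1] n 9 rotvec [-25.91  18.96 -70.99] n 8
shift in target axes(mm) [468.6 219.1 213.7]$[0]: bad value
```

The call was refused, probably because every key is needed in each row.

```bash
python3 -m creep '[{"tx":0.0352,"ty":-0.03,"tz":0.0022,"rx":0,"ry":0,"rz":0}]' 0.055 40
python3 -c "
from cell import env
print(env.get_obs()['tool_pos'],env.get_obs()['time_s'])"
```

```text
time_s: 0.22
tool_pos: [0.2128, -0.5839, 0.2442]
tool_rot: [-180.0, 0.1, 16.8]
force: [1.2, 0.1, -0.4]
grip_width: 0.0824
[ 0.2128379  -0.58393071  0.24416609] 0.225
```

```bash
python3 -m creep '[{"tx":0.0352,"ty":-0.03,"tz":0.0022,"rx":0,"ry":0,"rz":0},{"tx":0.0352,"ty":-0.03,"tz":0.0022,"rx":0,"ry":0,"rz":0},{"tx":0.0352,"ty":-0.03,"tz":0.0022,"rx":0,"ry":0,"rz":0},{"tx":0.0352,"ty":-0.03,"tz":0.0022,"rx":0,"ry":0,"rz":0},{"tx":0.0352,"ty":-0.03,"tz":0.0022,"rx":0,"ry":0,"rz":0},{"tx":0.0352,"ty":-0.03,"tz":0.0022,"rx":0,"ry":0,"rz":0},{"tx":0.0352,"ty":-0.03,"tz":0.0022,"rx":0,"ry":0,"rz":0},{"tx":0.0352,"ty":-0.03,"tz":0.0022,"rx":0,"ry":0,"rz":0},{"tx":0.0352,"ty":-0.03,"tz":0.0022,"rx":0,"ry":0,"rz":0},{"tx":0.0352,"ty":-0.03,"tz":0.0022,"rx":0,"ry":0,"rz":0},{"tx":0.0352,"ty":-0.03,"tz":0.0022,"rx":0,"ry":0,"rz":0},{"tx":0,"ty":0,"tz":0,"rx":0,"ry":0,"rz":-9.1},{"tx":0,"ty":0,"tz":0,"rx":0,"ry":0,"rz":-9.1},{"tx":0,"ty":0,"tz":0,"rx":0,"ry":0,"rz":-9.1},{"tx":0,"ty":0,"tz":0,"rx":0,"ry":0,"rz":-9.1},{"tx":0,"ty":0,"tz":0,"rx":0,"ry":0,"rz":-9.1},{"tx":0,"ty":0,"tz":0,"rx":0,"ry":0,"rz":-9.1},{"tx":0,"ty":0,"tz":0,"rx":0,"ry":0,"rz":-9.1},{"tx":0,"ty":0,"tz":0,"rx":0,"ry":0,"rz":-9.1}]'
python3 -c "
from h import *
plan([.489,-.153,.171],RS)"
```

```text
time_s: 2.6
tool_pos: [0.4887, -0.1527, 0.2207]
tool_rot: [-180.0, -0.0, 90.2]
force: [-0.4, 0.8, -0.1]
grip_width: 0.055
t 2.6 pos [ 0.4887 -0.1527  0.2207] F [-0.4  0.8 -0.1] w 0.055 q [ 46.   4. -32. 104.   2.  73.  13.]
shift tool(mm) [-0.3  0.4 49.7] n 1 rotvec [-30.05  -0.11   0.36] n 4
shift in target axes(mm) [ -0.3 -24.6  43.2]
```

```bash
python3 -m creep '[{"tx":0,"ty":0,"tz":0,"rx":-7.5,"ry":0,"rz":0.1},{"tx":0,"ty":0,"tz":0,"rx":-7.5,"ry":0,"rz":0.1},{"tx":0,"ty":0,"tz":0,"rx":-7.5,"ry":0,"rz":0.1},{"tx":0,"ty":0,"tz":0,"rx":-7.5,"ry":0,"rz":0},{"tx":0,"ty":-0.0123,"tz":0.0216,"rx":0,"ry":0,"rz":0},{"tx":0,"ty":-0.0123,"tz":0.0216,"rx":0,"ry":0,"rz":0},{"tx":0,"ty":0,"tz":0,"rx":0,"ry":0,"rz":0}]'
python3 - <<'E'
from h import *
from cell import env
plan([.524,-.153,.1107],RS)
c=env.read_camera("side");cv2.imwrite("pics/s1.png",cv2.resize(c["pixels"][60:260,230:450,::-1],None,fx=3,fy=3))
E
```

```text
time_s: 3.48
tool_pos: [0.4876, -0.1519, 0.169]
tool_rot: [150.2, -0.2, 89.7]
force: [0.1, -0.1, -0.1]
grip_width: 0.0552
t 3.48 pos [ 0.4876 -0.1519  0.169 ] F [ 0.1 -0.1 -0.1] w 0.0552 q [ 47. -13. -23. 130. -28.  37.  41.]
shift tool(mm) [-1.1  2.6 68.7] n 2 rotvec [-0.24 -0.07 -0.27] n 1
shift in target axes(mm) [-1.   2.4 68.7]
```

View pics/s1.png

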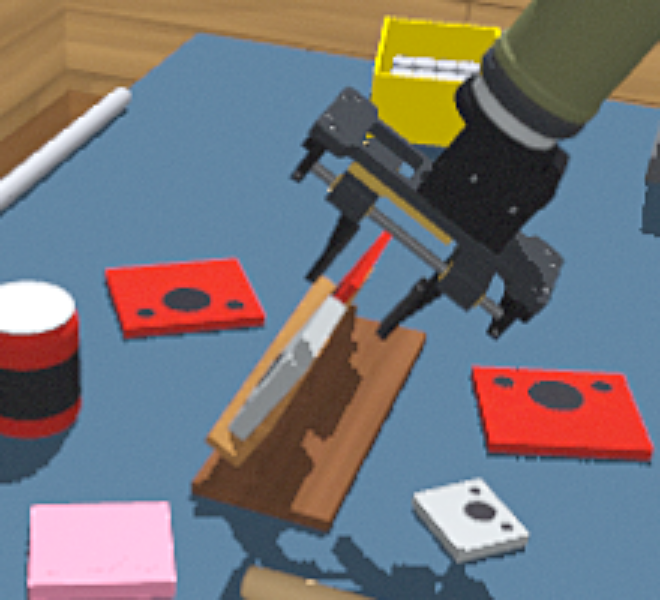

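The open fingers straddle the aluminium plate's top edge, at about (340,270) in the zoomed picture, and the tool is tilted along the plate. Next I descend and grip.

```bash
python3 -m creep '[{"tx":-0.001,"ty":0.0025,"tz":0.01,"rx":-0.2,"ry":0,"rz":-0.3},{"tx":0,"ty":0,"tz":0.02,"rx":0,"ry":0,"rz":0},{"tx":0,"ty":0,"tz":0.02,"rx":0,"ry":0,"rz":0},{"tx":0,"ty":0,"tz":0.0187,"rx":0,"ry":0,"rz":0},{"tx":0,"ty":0,"tz":0,"rx":0,"ry":0,"rz":0}]'
python3 - <<'E'
from h import *
from cell import env
plan([.524,-.153,.1107],RS)
c=env.read_camera("side");cv2.imwrite("pics/s2.png",cv2.resize(c["pixels"][110:250,270:400,::-1],None,fx=4,fy=4))
E
```

```text
time_s: 4.15
tool_pos: [0.5264, -0.1535, 0.1126]
tool_rot: [149.9, 0.0, 89.9]
force: [-0.3, -0.1, -0.7]
grip_width: 0.055
t 4.15 pos [ 0.5264 -0.1535  0.1126] F [-0.3 -0.1 -0.7] w 0.055 q [ 47.  -3. -26. 129. -25.  27.  40.]
shift tool(mm) [ 0.5 -3.   0.4] n 1 rotvec [ 0.14 -0.04  0.08] n 1
shift in target axes(mm) [ 0.5 -3.   0.4]
```

View pics/s2.png

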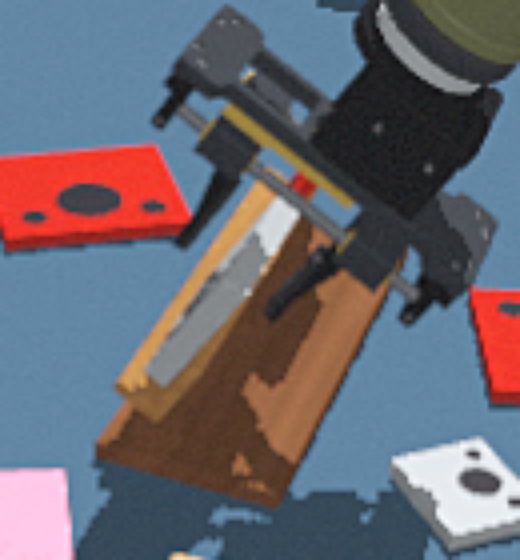

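```bash
python3 -m creep '[{"tx":0.0005,"ty":-0.003,"tz":0,"rx":0,"ry":0,"rz":0},{"tx":0,"ty":0,"tz":0,"rx":0,"ry":0,"rz":0},{"tx":0,"ty":0,"tz":0,"rx":0,"ry":0,"rz":0}]'
python3 - <<'E'
from h import *
plan([.524,-.153,.1107],RS)
E
```

```text
time_s: 4.58
tool_pos: [0.5235, -0.1537, 0.1124]
tool_rot: [149.8, 0.1, 89.9]
force: [-0.4, -0.0, 0.4]
grip_width: 0.055
t 4.58 pos [ 0.5235 -0.1537  0.1124] F [-0.4 -0.   0.4] w 0.055 q [ 47.  -3. -26. 130. -25.  27.  40.]
shift tool(mm) [ 0.7 -0.4  1.7] n 1 rotvec [0.25 0.11 0.09] n 1
shift in target axes(mm) [ 0.7 -0.4  1.7]
```

Now close gently first, watching the force.

```bash
python3 -m creep '[{"tx":0,"ty":0,"tz":0,"rx":0,"ry":0,"rz":0},{"tx":0,"ty":0,"tz":0,"rx":0,"ry":0,"rz":0},{"tx":0,"ty":0,"tz":0,"rx":0,"ry":0,"rz":0},{"tx":0,"ty":0,"tz":0,"rx":0,"ry":0,"rz":0},{"tx":0,"ty":0,"tz":0,"rx":0,"ry":0,"rz":0}]' 0 10; python3 -m creep '[{"tx":0,"ty":0,"tz":0,"rx":0,"ry":0,"rz":0},{"tx":0,"ty":0,"tz":0,"rx":0,"ry":0,"rz":0}]' - 45
```

```text
time_s: 5.2
tool_pos: [0.5233, -0.1534, 0.1117]
tool_rot: [149.8, 0.1, 89.9]
force: [0.3, -0.3, 0.8]
grip_width: 0.0162
time_s: 5.45
tool_pos: [0.5234, -0.1535, 0.1117]
tool_rot: [149.8, 0.1, 89.9]
force: [0.2, -0.2, 0.4]
grip_width: 0.0156
```

```bash
python3 -m creep '[{"tx":0,"ty":0.005,"tz":-0.0087,"rx":0,"ry":0,"rz":0},{"tx":0,"ty":0.01,"tz":-0.0173,"rx":0,"ry":0,"rz":0},{"tx":0,"ty":0.01,"tz":-0.0173,"rx":0,"ry":0,"rz":0},{"tx":0,"ty":0.01,"tz":-0.0173,"rx":0,"ry":0,"rz":0},{"tx":0,"ty":0.01,"tz":-0.0173,"rx":0,"ry":0,"rz":0},{"tx":0,"ty":0.01,"tz":-0.0173,"rx":0,"ry":0,"rz":0},{"tx":0,"ty":0,"tz":0,"rx":7.5,"ry":0,"rz":0},{"tx":0,"ty":0,"tz":0,"rx":7.5,"ry":0,"rz":0},{"tx":0,"ty":0,"tz":0,"rx":7.5,"ry":0,"rz":0},{"tx":0,"ty":0,"tz":0,"rx":7.5,"ry":0,"rz":0},{"tx":0,"ty":0,"tz":0,"rx":0,"ry":0,"rz":0}]'
python3 - <<'E'
from h import *
from cell import env
plan([.6520,.1985,.27],RR)
c=env.read_camera("side");cv2.imwrite("pics/s3.png",c["pixels"][:,:,::-1])
E
```

```text
time_s: 6.82
tool_pos: [0.5242, -0.1527, 0.2206]
tool_rot: [179.9, -0.1, 90.0]
force: [0.5, -0.0, -4.2]
grip_width: 0.0157
t 6.83 pos [ 0.5242 -0.1527  0.2206] F [ 0.5 -0.  -4.2] w 0.0157 q [ 46.   9. -35.  99.   5.  73.   9.]
shift tool(mm) [351.3 127.8 -48.6] n 8 rotvec [ 0.14 -0.09  7.08] n 1
shift in target axes(mm) [364.3  83.4 -49.4]
```

View pics/s3.png

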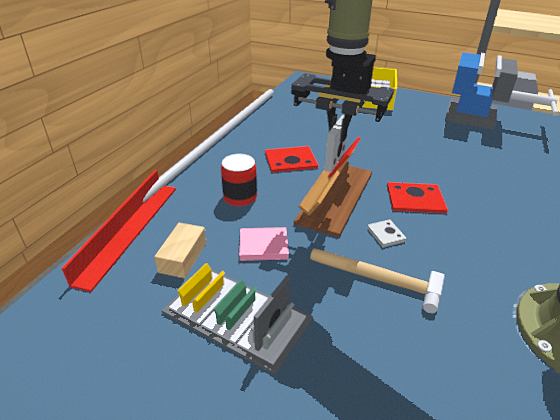

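The plate hangs upright in the gripper at (335,145), the wrist reads 4.2 N, which matches its weight, and the rest of the scene is unchanged. Moving it over the yellow slot.

```bash
python3 -m creep '[{"tx":0.015,"ty":0.0055,"tz":-0.01,"rx":0,"ry":0,"rz":0},{"tx":0.0336,"ty":0.0122,"tz":-0.01,"rx":0,"ry":0,"rz":0},{"tx":0.0336,"ty":0.0122,"tz":0,"rx":0,"ry":0,"rz":0},{"tx":0.0336,"ty":0.0122,"tz":0,"rx":0,"ry":0,"rz":0},{"tx":0.0336,"ty":0.0122,"tz":0,"rx":0,"ry":0,"rz":0},{"tx":0.0336,"ty":0.0122,"tz":0,"rx":0,"ry":0,"rz":0},{"tx":0.0336,"ty":0.0122,"tz":0,"rx":0,"ry":0,"rz":0},{"tx":0.0336,"ty":0.0122,"tz":0,"rx":0,"ry":0,"rz":0},{"tx":0.0336,"ty":0.0122,"tz":0,"rx":0,"ry":0,"rz":0},{"tx":0.0336,"ty":0.0122,"tz":0,"rx":0,"ry":0,"rz":0},{"tx":0.0336,"ty":0.0122,"tz":0,"rx":0,"ry":0,"rz":0},{"tx":0,"ty":0,"tz":0,"rx":0,"ry":0,"rz":3.5},{"tx":0,"ty":0,"tz":0,"rx":0,"ry":0,"rz":3.5},{"tx":0,"ty":0,"tz":0,"rx":0,"ry":0,"rz":0},{"tx":0,"ty":0,"tz":0,"rx":0,"ry":0,"rz":0}]'
python3 - <<'E'
from h import *
from cell import env
plan([.6520,.1985,.16],RR)
E
```

```text
time_s: 8.75
tool_pos: [0.6508, 0.1977, 0.2426]
tool_rot: [179.7, 0.1, 82.9]
force: [1.0, -0.5, -3.4]
grip_width: 0.0158
t 8.75 pos [0.6508 0.1977 0.2426] F [ 1.  -0.5 -3.4] w 0.0158 q [ 10.  27. -42.  78.  18.  81. -38.]
shift tool(mm) [ 1.   0.6 82.6] n 2 rotvec [0.29 0.07 0.04] n 1
shift in target axes(mm) [ 0.9  1.  82.6]
```

```bash
python3 -m creep '[{"tx":0.001,"ty":0.0008,"tz":0.02,"rx":0.3,"ry":0,"rz":0},{"tx":0,"ty":0,"tz":0.025,"rx":0,"ry":0,"rz":0},{"tx":0,"ty":0,"tz":0.025,"rx":0,"ry":0,"rz":0},{"tx":0,"ty":0,"tz":0.012,"rx":0,"ry":0,"rz":0},{"tx":0,"ty":0,"tz":0,"rx":0,"ry":0,"rz":0},{"tx":0,"ty":0,"tz":0,"rx":0,"ry":0,"rz":0}]'
python3 - <<'E'
from h import *
from cell import env
plan([.6520,.1985,.0925],RR)
c=env.read_camera("side");cv2.imwrite("pics/s4.png",cv2.resize(c["pixels"][200:380,130:330,::-1],None,fx=3,fy=3,interpolation=cv2.INTER_CUBIC))
np.savez("s4.npz",**{k:np.array(v) for k,v in c.items()})
c=env.read_camera("top");cv2.imwrite("pics/t4.png",cv2.resize(c["pixels"][100:280,100:300,::-1],None,fx=3,fy=3,interpolation=cv2.INTER_CUBIC))
E
```

```text
time_s: 9.5
tool_pos: [0.6526, 0.1987, 0.1605]
tool_rot: [-180.0, 0.0, 82.9]
force: [-0.1, 0.6, -3.7]
grip_width: 0.0159
t 9.5 pos [0.6526 0.1987 0.1605] F [-0.1  0.6 -3.7] w 0.0159 q [ 10.  31. -41.  83.  20.  74. -40.]
shift tool(mm) [-0.2 -0.6 68. ] n 2 rotvec [-0.01  0.02 -0.01] n 1
shift in target axes(mm) [-0.2 -0.6 68. ]
```

View pics/s4.png

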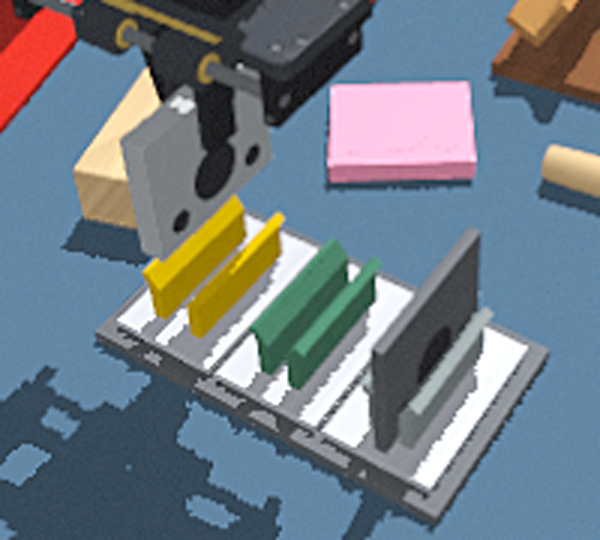

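View pics/t4.png

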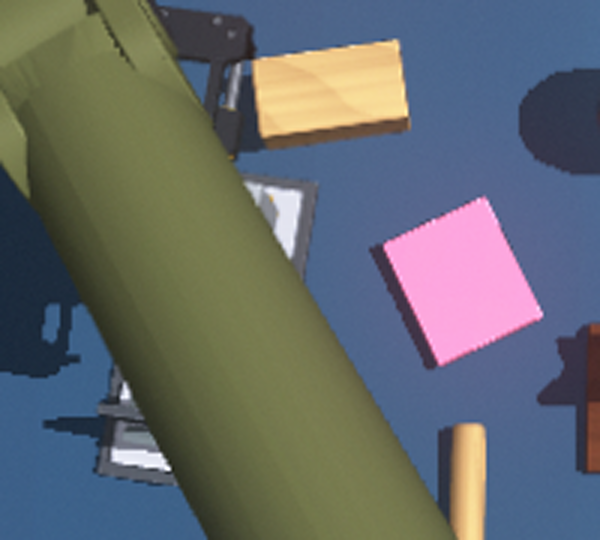

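Run:
```python
from h import *
np.set_printoptions(precision=4,suppress=True)
s=load("s4.npz"); f=lambda x,y:[(x+.5)/3-.5+130,(y+.5)/3-.5+200]
for z in(.080,.084): print(onz(s,[f(142,247),f(164,258)],z).round(4))
# cheek near ends at top z .052 : yellow far cheek (145,268)..,near cheek (190,305)
print(onz(s,[f(145,268),f(155,290),f(191,308)],.052))
ex=np.array([.9923,-.1236]);ey=np.array([.1236,.9923])
print(np.array([.6526,.1987])+.05*ey, np.array([.652,.1985])+.04*ey)
```

```text
[[0.67   0.2435 0.08  ]
 [0.6541 0.2455 0.08  ]]
[[0.6674 0.2465 0.084 ]
 [0.6515 0.2484 0.084 ]]
[[0.6776 0.2363 0.052 ]
 [0.6628 0.2481 0.052 ]
 [0.6367 0.251  0.052 ]]
[0.6588 0.2483] [0.6569 0.2382]
```

```bash
python3 -m creep '[{"tx":0,"ty":-0.0006,"tz":0.015,"rx":0,"ry":0,"rz":0},{"tx":0,"ty":0,"tz":0.015,"rx":0,"ry":0,"rz":0},{"tx":0,"ty":0,"tz":0.008,"rx":0,"ry":0,"rz":0},{"tx":0,"ty":0,"tz":0,"rx":0,"ry":0,"rz":0}]'
python3 -m creep '[{"tx":0,"ty":0,"tz":0.005,"rx":0,"ry":0,"rz":0},{"tx":0,"ty":0,"tz":0.004,"rx":0,"ry":0,"rz":0},{"tx":0,"ty":0,"tz":0,"rx":0,"ry":0,"rz":0}]'
```

```text
time_s: 10.1
tool_pos: [0.651, 0.198, 0.1204]
tool_rot: [-179.8, 0.1, 82.9]
force: [-0.4, 0.0, -3.9]
grip_width: 0.0158
time_s: 10.48
tool_pos: [0.6513, 0.1982, 0.1123]
tool_rot: [-179.9, 0.1, 82.9]
force: [0.7, -0.1, -4.4]
grip_width: 0.0156
```

```bash
python3 -m creep '[{"tx":0,"ty":0,"tz":0.006,"rx":0,"ry":0,"rz":0},{"tx":0,"ty":0,"tz":0.006,"rx":0,"ry":0,"rz":0},{"tx":0,"ty":0,"tz":0.003,"rx":0,"ry":0,"rz":0},{"tx":0,"ty":0,"tz":0,"rx":0,"ry":0,"rz":0}]'
python3 -m creep '[{"tx":0,"ty":0,"tz":0.0015,"rx":0,"ry":0,"rz":0},{"tx":0,"ty":0,"tz":0.0015,"rx":0,"ry":0,"rz":0},{"tx":0,"ty":0,"tz":0,"rx":0,"ry":0,"rz":0}]'
```

```text
time_s: 10.98
tool_pos: [0.6513, 0.1981, 0.0971]
tool_rot: [-179.9, 0.1, 82.9]
force: [-0.4, -0.2, -4.4]
grip_width: 0.0159
time_s: 11.35
tool_pos: [0.6513, 0.1983, 0.0945]
tool_rot: [-179.9, 0.1, 82.9]
force: [-0.2, 0.0, -3.7]
grip_width: 0.0156
```

```bash
python3 -m creep '[{"tx":0,"ty":0,"tz":0.001,"rx":0,"ry":0,"rz":0},{"tx":0,"ty":0,"tz":0.0005,"rx":0,"ry":0,"rz":0},{"tx":0,"ty":0,"tz":0,"rx":0,"ry":0,"rz":0}]'
python3 -m creep '[{"tx":0,"ty":0,"tz":0.001,"rx":0,"ry":0,"rz":0},{"tx":0,"ty":0,"tz":0,"rx":0,"ry":0,"rz":0}]'
```

```text
time_s: 11.72
tool_pos: [0.6513, 0.1983, 0.093]
tool_rot: [-179.9, 0.1, 82.9]
force: [0.5, -0.4, -3.6]
grip_width: 0.0157
time_s: 11.98
tool_pos: [0.6514, 0.1983, 0.0924]
tool_rot: [-179.9, 0.1, 82.9]
force: [0.1, -0.4, -1.6]
grip_width: 0.0157
```

Contact with the floor is starting: the load has dropped from 4 N to 1.6 N at z 0.0924, against the predicted 0.0925. A little further down.

```bash
python3 -m creep '[{"tx":0,"ty":0,"tz":0.0008,"rx":0,"ry":0,"rz":0},{"tx":0,"ty":0,"tz":0,"rx":0,"ry":0,"rz":0}]'
python3 -m creep '[{"tx":0,"ty":0,"tz":0.0005,"rx":0,"ry":0,"rz":0},{"tx":0,"ty":0,"tz":0,"rx":0,"ry":0,"rz":0}]'
```

```text
time_s: 12.22
tool_pos: [0.6515, 0.1982, 0.0923]
tool_rot: [-179.9, 0.1, 82.9]
force: [-2.0, -2.3, 5.1]
grip_width: 0.0159
time_s: 12.48
tool_pos: [0.6516, 0.1982, 0.0923]
tool_rot: [-180.0, 0.1, 82.9]
force: [-3.4, -2.8, 8.1]
grip_width: 0.0154
```

Seated, with the floor now pushing back 8 N. Release and look.

```bash
python3 -m creep '[{"tx":0,"ty":0,"tz":0,"rx":0,"ry":0,"rz":0},{"tx":0,"ty":0,"tz":0,"rx":0,"ry":0,"rz":0},{"tx":0,"ty":0,"tz":0,"rx":0,"ry":0,"rz":0},{"tx":0,"ty":0,"tz":-0.01,"rx":0,"ry":0,"rz":0},{"tx":0,"ty":0,"tz":-0.03,"rx":0,"ry":0,"rz":0},{"tx":0,"ty":0,"tz":-0.04,"rx":0,"ry":0,"rz":0},{"tx":0,"ty":0,"tz":-0.04,"rx":0,"ry":0,"rz":0},{"tx":0,"ty":0,"tz":-0.02,"rx":0,"ry":0,"rz":0},{"tx":0,"ty":0,"tz":0,"rx":0,"ry":0,"rz":0}]' 0.045
python3 - <<'E'
from h import *
from cell import env
plan([.481,-.2848,.23],RY([1,0,0],[0,0,-1]))
c=env.read_camera("side");cv2.imwrite("pics/s5.png",cv2.resize(c["pixels"][200:380,130:330,::-1],None,fx=3,fy=3,interpolation=cv2.INTER_CUBIC))
np.savez("s5.npz",**{k:np.array(v) for k,v in c.items()})
E
```

```text
time_s: 13.6
tool_pos: [0.6522, 0.1989, 0.2323]
tool_rot: [179.9, 0.0, 82.9]
force: [-0.6, -0.8, -0.3]
grip_width: 0.0447
t 13.6 pos [0.6522 0.1989 0.2323] F [-0.6 -0.8 -0.3] w 0.0447 q [ 10.  28. -42.  78.  19.  81. -38.]
shift tool(mm) [-501.2 -110.     2.3] n 11 rotvec [ 0.06  0.01 -7.11] n 1
shift in target axes(mm) [-483.7 -171.2    2.3]
```

View pics/s5.png

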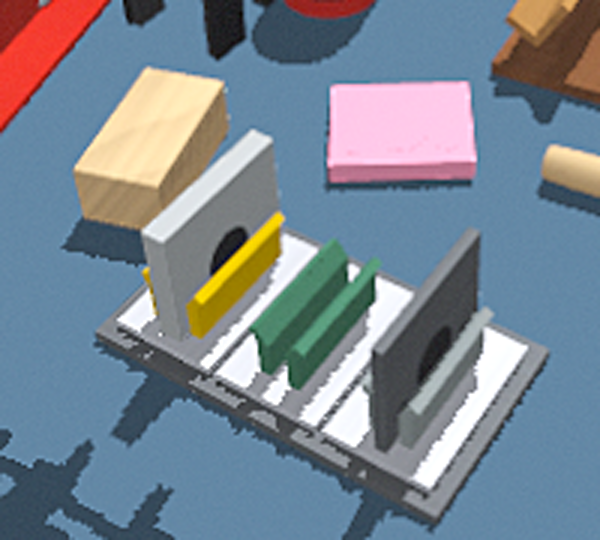

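The aluminium plate stands in the yellow slot, with its near top corner at (150,235) in the zoom. Nothing else has moved. Now the red plate.

```bash
python3 -m creep '[{"tx":-0.0358,"ty":-0.0076,"tz":0,"rx":0,"ry":0,"rz":0},{"tx":-0.0358,"ty":-0.0076,"tz":0,"rx":0,"ry":0,"rz":0},{"tx":-0.0358,"ty":-0.0076,"tz":0,"rx":0,"ry":0,"rz":0},{"tx":-0.0358,"ty":-0.0076,"tz":0,"rx":0,"ry":0,"rz":0},{"tx":-0.0358,"ty":-0.0076,"tz":0,"rx":0,"ry":0,"rz":0},{"tx":-0.0358,"ty":-0.0076,"tz":0,"rx":0,"ry":0,"rz":0},{"tx":-0.0358,"ty":-0.0076,"tz":0,"rx":0,"ry":0,"rz":0},{"tx":-0.0358,"ty":-0.0076,"tz":0,"rx":0,"ry":0,"rz":0},{"tx":-0.0358,"ty":-0.0076,"tz":0,"rx":0,"ry":0,"rz":0},{"tx":-0.0358,"ty":-0.0076,"tz":0,"rx":0,"ry":0,"rz":0},{"tx":-0.0358,"ty":-0.0076,"tz":0,"rx":0,"ry":0,"rz":0},{"tx":-0.0358,"ty":-0.0076,"tz":0,"rx":0,"ry":0,"rz":0},{"tx":-0.0358,"ty":-0.0076,"tz":0,"rx":0,"ry":0,"rz":0},{"tx":-0.0358,"ty":-0.0076,"tz":0,"rx":0,"ry":0,"rz":0},{"tx":0,"ty":0,"tz":0,"rx":0,"ry":0,"rz":-7.1},{"tx":0,"ty":0,"tz":0,"rx":-7.5,"ry":0,"rz":0},{"tx":0,"ty":0,"tz":0,"rx":-7.5,"ry":0,"rz":0},{"tx":0,"ty":0,"tz":0,"rx":-7.5,"ry":0,"rz":0},{"tx":0,"ty":0,"tz":0,"rx":-7.5,"ry":0,"rz":0},{"tx":0,"ty":0,"tz":0,"rx":0,"ry":0,"rz":0}]'
python3 - <<'E'
from h import *
from cell import env
plan([.4845,-.2848,.169],RS)
E
```

```text
time_s: 16.15
tool_pos: [0.4803, -0.2857, 0.2279]
tool_rot: [150.4, -0.2, 89.7]
force: [-0.5, 0.6, 0.1]
grip_width: 0.0445
t 16.15 pos [ 0.4803 -0.2857  0.2279] F [-0.5  0.6  0.1] w 0.0445 q [ 66.  -7. -25. 117. -29.  49.  56.]
shift tool(mm) [  0.8 -25.4  53.3] n 2 rotvec [-0.42 -0.07 -0.19] n 1
shift in target axes(mm) [  1.  -25.8  53.1]
```

```bash
python3 -m creep '[{"tx":0.0005,"ty":-0.0128,"tz":0.0265,"rx":-0.4,"ry":0,"rz":-0.2},{"tx":0,"ty":-0.0128,"tz":0.0265,"rx":0,"ry":0,"rz":0},{"tx":0,"ty":0,"tz":0,"rx":0,"ry":0,"rz":0},{"tx":0,"ty":0,"tz":0,"rx":0,"ry":0,"rz":0}]'
python3 - <<'E'
from h import *
from cell import env
plan([.5195,-.2848,.1087],RS)
c=env.read_camera("side");cv2.imwrite("pics/s6.png",cv2.resize(c["pixels"][80:240,270:420,::-1],None,fx=3.6,fy=3.6))
E
```

```text
time_s: 16.65
tool_pos: [0.4894, -0.2853, 0.1738]
tool_rot: [149.7, 0.2, 90.2]
force: [0.3, 0.0, 0.4]
grip_width: 0.0449
t 16.65 pos [ 0.4894 -0.2853  0.1738] F [0.3 0.  0.4] w 0.0449 q [ 65.  -2. -26. 121. -31.  41.  59.]
shift tool(mm) [ 0.6 -6.9 71.4] n 2 rotvec [ 0.31 -0.05  0.39] n 1
shift in target axes(mm) [ 0.6 -6.5 71.4]
```

View pics/s6.png

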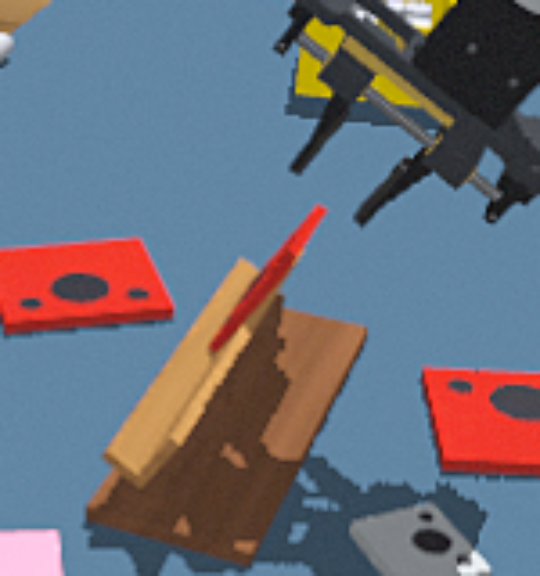

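The red plate leans as before, top edge around (290,250), and the open jaws are above it. I'll correct ty, then descend.

```bash
python3 -m creep '[{"tx":0.0006,"ty":-0.0065,"tz":0.0,"rx":0.3,"ry":0,"rz":0.4},{"tx":0,"ty":0,"tz":0.01,"rx":0,"ry":0,"rz":0},{"tx":0,"ty":0,"tz":0.01,"rx":0,"ry":0,"rz":0},{"tx":0,"ty":0,"tz":0,"rx":0,"ry":0,"rz":0},{"tx":0,"ty":0,"tz":0,"rx":0,"ry":0,"rz":0}]'
python3 - <<'E'
from h import *
plan([.5195,-.2848,.1087],RS)
E
```

```text
time_s: 17.32
tool_pos: [0.4929, -0.2847, 0.1521]
tool_rot: [150.0, -0.1, 89.8]
force: [0.0, 0.4, -1.1]
grip_width: 0.0448
t 17.32 pos [ 0.4929 -0.2847  0.1521] F [ 0.   0.4 -1.1] w 0.0448 q [ 65.  -0. -26. 122. -30.  38.  59.]
shift tool(mm) [-0.1  1.4 50.9] n 2 rotvec [-0.   -0.04 -0.05] n 1
shift in target axes(mm) [-0.1  1.3 50.9]
```

```bash
python3 -m creep '[{"tx":0,"ty":0.0013,"tz":0.01,"rx":0,"ry":0,"rz":0},{"tx":0,"ty":0,"tz":0.015,"rx":0,"ry":0,"rz":0},{"tx":0,"ty":0,"tz":0.015,"rx":0,"ry":0,"rz":0},{"tx":0,"ty":0,"tz":0.011,"rx":0,"ry":0,"rz":0},{"tx":0,"ty":0,"tz":0,"rx":0,"ry":0,"rz":0},{"tx":0,"ty":0,"tz":0,"rx":0,"ry":0,"rz":0}]'
python3 - <<'E'
from h import *
plan([.5195,-.2848,.1087],RS)
E
```

```text
time_s: 18.08
tool_pos: [0.5195, -0.2849, 0.1088]
tool_rot: [150.0, -0.0, 89.8]
force: [-0.9, -0.5, 1.1]
grip_width: 0.0448
t 18.07 pos [ 0.5195 -0.2849  0.1088] F [-0.9 -0.5  1.1] w 0.0448 q [ 63.   6. -28. 121. -28.  31.  57.]
shift tool(mm) [ 0.1 -0.1  0.1] n 1 rotvec [ 0.01 -0.02 -0.05] n 1
shift in target axes(mm) [ 0.1 -0.1  0.1]
```

```bash
python3 -m creep '[{"tx":0,"ty":0,"tz":0,"rx":0,"ry":0,"rz":0},{"tx":0,"ty":0,"tz":0,"rx":0,"ry":0,"rz":0},{"tx":0,"ty":0,"tz":0,"rx":0,"ry":0,"rz":0},{"tx":0,"ty":0,"tz":0,"rx":0,"ry":0,"rz":0},{"tx":0,"ty":0,"tz":0,"rx":0,"ry":0,"rz":0}]' 0 10; python3 -m creep '[{"tx":0,"ty":0,"tz":0,"rx":0,"ry":0,"rz":0},{"tx":0,"ty":0,"tz":0,"rx":0,"ry":0,"rz":0}]' - 50
```

```text
time_s: 18.7
tool_pos: [0.5194, -0.2849, 0.1088]
tool_rot: [150.0, -0.0, 89.8]
force: [-0.9, 0.5, 0.9]
grip_width: 0.0078
time_s: 18.95
tool_pos: [0.5194, -0.2849, 0.1089]
tool_rot: [150.0, -0.0, 89.8]
force: [-0.6, 0.4, 1.1]
grip_width: 0.0076
```

```bash
python3 -m creep '[{"tx":0,"ty":0.005,"tz":-0.0087,"rx":0,"ry":0,"rz":0},{"tx":0,"ty":0.01,"tz":-0.0173,"rx":0,"ry":0,"rz":0},{"tx":0,"ty":0.01,"tz":-0.0173,"rx":0,"ry":0,"rz":0},{"tx":0,"ty":0.01,"tz":-0.0173,"rx":0,"ry":0,"rz":0},{"tx":0,"ty":0.01,"tz":-0.0173,"rx":0,"ry":0,"rz":0},{"tx":0,"ty":0.01,"tz":-0.0173,"rx":0,"ry":0,"rz":0},{"tx":0,"ty":0.01,"tz":-0.0173,"rx":0,"ry":0,"rz":0},{"tx":0,"ty":0,"tz":0,"rx":7.5,"ry":0,"rz":0},{"tx":0,"ty":0,"tz":0,"rx":7.5,"ry":0,"rz":0},{"tx":0,"ty":0,"tz":0,"rx":7.5,"ry":0,"rz":0},{"tx":0,"ty":0,"tz":0,"rx":7.5,"ry":0,"rz":0},{"tx":0,"ty":0,"tz":0,"rx":0,"ry":0,"rz":0}]'
python3 - <<'E'
from h import *
from cell import env
plan([.5777,.2077,.24],RR)
c=env.read_camera("side");cv2.imwrite("pics/s7.png",c["pixels"][:,:,::-1])
E
```

```text
time_s: 20.45
tool_pos: [0.5208, -0.2834, 0.2369]
tool_rot: [-180.0, -0.3, 90.0]
force: [0.6, 0.3, -6.3]
grip_width: 0.008
t 20.45 pos [ 0.5208 -0.2834  0.2369] F [ 0.6  0.3 -6.3] w 0.008 q [ 54.  14. -32.  91.   8.  77.  20.]
shift tool(mm) [491.1  56.8  -0.9] n 10 rotvec [-0.06 -0.25  7.09] n 1
shift in target axes(mm) [494.4  -4.3  -3.1]
```

View pics/s7.png

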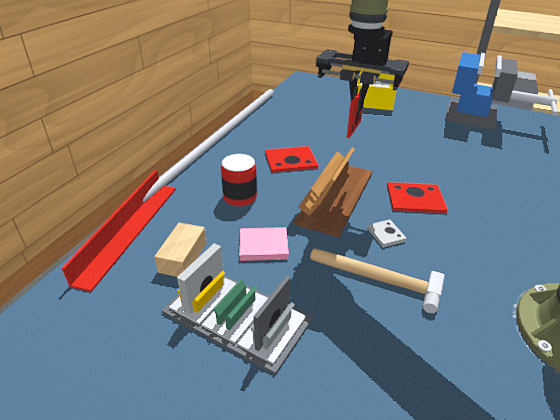

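The red plate is held upright at (355,115), the stand is empty, and the rest is undisturbed. On to the green slot.

```bash
python3 -m creep '[{"tx":0.0156,"ty":0.0018,"tz":0,"rx":0,"ry":0,"rz":0},{"tx":0.034,"ty":0.0039,"tz":0,"rx":0,"ry":0,"rz":0},{"tx":0.034,"ty":0.0039,"tz":0,"rx":0,"ry":0,"rz":0},{"tx":0.034,"ty":0.0039,"tz":0,"rx":0,"ry":0,"rz":0},{"tx":0.034,"ty":0.0039,"tz":0,"rx":0,"ry":0,"rz":0},{"tx":0.034,"ty":0.0039,"tz":0,"rx":0,"ry":0,"rz":0},{"tx":0.034,"ty":0.0039,"tz":0,"rx":0,"ry":0,"rz":0},{"tx":0.034,"ty":0.0039,"tz":0,"rx":0,"ry":0,"rz":0},{"tx":0.034,"ty":0.0039,"tz":0,"rx":0,"ry":0,"rz":0},{"tx":0.034,"ty":0.0039,"tz":0,"rx":0,"ry":0,"rz":0},{"tx":0.034,"ty":0.0039,"tz":0,"rx":0,"ry":0,"rz":0},{"tx":0.034,"ty":0.0039,"tz":0,"rx":0,"ry":0,"rz":0},{"tx":0.034,"ty":0.0039,"tz":0,"rx":0,"ry":0,"rz":0},{"tx":0.034,"ty":0.0039,"tz":0,"rx":0,"ry":0,"rz":0},{"tx":0.034,"ty":0.0039,"tz":0,"rx":0,"ry":0,"rz":0},{"tx":0,"ty":0,"tz":0,"rx":0,"ry":0,"rz":3.5},{"tx":0,"ty":0,"tz":0,"rx":0,"ry":0,"rz":3.5},{"tx":0,"ty":0,"tz":0,"rx":0,"ry":0,"rz":0},{"tx":0,"ty":0,"tz":0,"rx":0,"ry":0,"rz":0}]'
python3 - <<'E'
from h import *
from cell import env
plan([.5777,.2077,.145],RR)
E
```

```text
time_s: 22.88
tool_pos: [0.5768, 0.2063, 0.2394]
tool_rot: [180.0, -0.0, 82.9]
force: [0.4, -0.7, -5.7]
grip_width: 0.0073
t 22.88 pos [0.5768 0.2063 0.2394] F [ 0.4 -0.7 -5.7] w 0.0073 q [ 15.  20. -47.  88.  15.  78. -40.]
shift tool(mm) [ 1.5  0.6 94.4] n 2 rotvec [ 0.04 -0.02 -0.05] n 1
shift in target axes(mm) [ 1.5  0.7 94.4]
```

```bash
python3 -m creep '[{"tx":0.0015,"ty":0.0006,"tz":0.02,"rx":0,"ry":0,"rz":0},{"tx":0,"ty":0,"tz":0.03,"rx":0,"ry":0,"rz":0},{"tx":0,"ty":0,"tz":0.03,"rx":0,"ry":0,"rz":0},{"tx":0,"ty":0,"tz":0.014,"rx":0,"ry":0,"rz":0},{"tx":0,"ty":0,"tz":0,"rx":0,"ry":0,"rz":0},{"tx":0,"ty":0,"tz":0,"rx":0,"ry":0,"rz":0}]'
python3 - <<'E'
from h import *
from cell import env
plan([.5777,.2077,.091],RR)
c=env.read_camera("side");cv2.imwrite("pics/s8.png",cv2.resize(c["pixels"][200:380,130:330,::-1],None,fx=3,fy=3,interpolation=cv2.INTER_CUBIC))
np.savez("s8.npz",**{k:np.array(v) for k,v in c.items()})
E
```

```text
time_s: 23.62
tool_pos: [0.5789, 0.2085, 0.1461]
tool_rot: [179.9, -0.1, 82.8]
force: [-0.3, 0.2, -5.6]
grip_width: 0.0078
t 23.62 pos [0.5789 0.2085 0.1461] F [-0.3  0.2 -5.6] w 0.0078 q [ 14.  24. -45.  94.  18.  69. -43.]
shift tool(mm) [-1.1 -1.2 55.1] n 2 rotvec [ 0.09 -0.11 -0.08] n 1
shift in target axes(mm) [-0.9 -1.1 55.1]
```

View pics/s8.png

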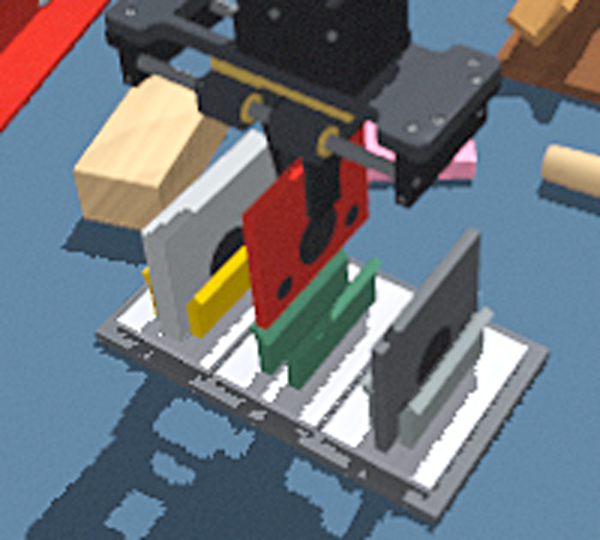

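The red plate hangs above the green slot, its near bottom corner at (262,325), with no contact. Lowering into the flare.

```bash
python3 -m creep '[{"tx":-0.001,"ty":-0.001,"tz":0.01,"rx":0,"ry":0,"rz":0},{"tx":0,"ty":0,"tz":0.009,"rx":0,"ry":0,"rz":0},{"tx":0,"ty":0,"tz":0.004,"rx":0,"ry":0,"rz":0},{"tx":0,"ty":0,"tz":0,"rx":0,"ry":0,"rz":0},{"tx":0,"ty":0,"tz":0,"rx":0,"ry":0,"rz":0}]'
python3 - <<'E'
from h import *
from cell import env
plan([.5777,.2077,.091],RR)
c=env.read_camera("side");cv2.imwrite("pics/s9.png",cv2.resize(c["pixels"][260:350,180:280,::-1],None,fx=6,fy=6,interpolation=cv2.INTER_CUBIC))
E
```

```text
time_s: 24.3
tool_pos: [0.5773, 0.2073, 0.1222]
tool_rot: [180.0, -0.1, 82.8]
force: [0.2, -0.7, -5.8]
grip_width: 0.0075
t 24.3 pos [0.5773 0.2073 0.1222] F [ 0.2 -0.7 -5.8] w 0.0075 q [ 13.  25. -45.  96.  19.  67. -43.]
shift tool(mm) [ 0.4  0.4 31.2] n 1 rotvec [ 0.02 -0.06 -0.08] n 1
shift in target axes(mm) [ 0.4  0.4 31.2]
```

View pics/s9.png

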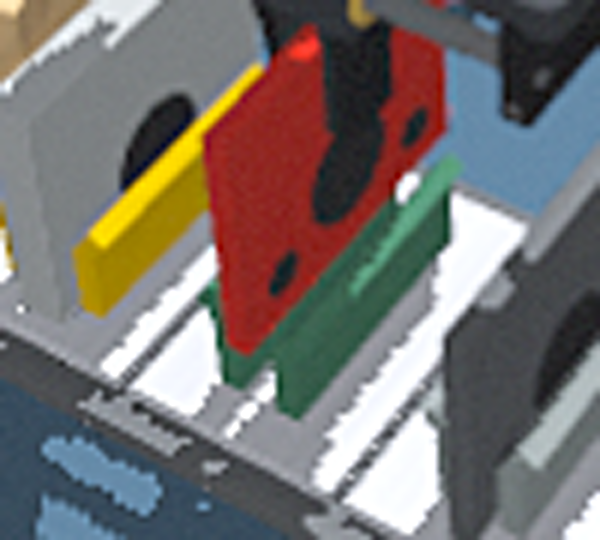

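The plate's lower edge at (238,352) sits between the green cheeks at (222,375) and (285,400). Continuing down.

```bash
python3 -m creep '[{"tx":0,"ty":0.0003,"tz":0.005,"rx":0,"ry":0,"rz":0},{"tx":0,"ty":0,"tz":0.005,"rx":0,"ry":0,"rz":0},{"tx":0,"ty":0,"tz":0,"rx":0,"ry":0,"rz":0},{"tx":0,"ty":0,"tz":0,"rx":0,"ry":0,"rz":0}]'
python3 -m creep '[{"tx":0,"ty":0,"tz":0.005,"rx":0,"ry":0,"rz":0},{"tx":0,"ty":0,"tz":0.004,"rx":0,"ry":0,"rz":0},{"tx":0,"ty":0,"tz":0,"rx":0,"ry":0,"rz":0}]'
```

```text
time_s: 24.85
tool_pos: [0.5774, 0.2071, 0.112]
tool_rot: [-180.0, -0.0, 82.8]
force: [-0.5, 0.2, -6.5]
grip_width: 0.0076
time_s: 25.22
tool_pos: [0.577, 0.2069, 0.1024]
tool_rot: [-179.9, -0.0, 82.8]
force: [-0.1, 1.3, -5.7]
grip_width: 0.0077
```

```bash
python3 -m creep '[{"tx":0,"ty":0,"tz":0.005,"rx":0,"ry":0,"rz":0},{"tx":0,"ty":0,"tz":0.003,"rx":0,"ry":0,"rz":0},{"tx":0,"ty":0,"tz":0,"rx":0,"ry":0,"rz":0}]'
python3 -m creep '[{"tx":0,"ty":0,"tz":0.0015,"rx":0,"ry":0,"rz":0},{"tx":0,"ty":0,"tz":0.0005,"rx":0,"ry":0,"rz":0},{"tx":0,"ty":0,"tz":0,"rx":0,"ry":0,"rz":0}]'
```

```text
time_s: 25.6
tool_pos: [0.5771, 0.2069, 0.0946]
tool_rot: [-180.0, -0.0, 82.8]
force: [-0.2, -0.3, -5.8]
grip_width: 0.0074
time_s: 25.98
tool_pos: [0.5774, 0.2071, 0.093]
tool_rot: [-180.0, -0.0, 82.8]
force: [0.4, -0.4, -6.2]
grip_width: 0.0073
```

```bash
python3 -m creep '[{"tx":0,"ty":0,"tz":0.001,"rx":0,"ry":0,"rz":0},{"tx":0,"ty":0,"tz":0,"rx":0,"ry":0,"rz":0}]'
python3 -m creep '[{"tx":0,"ty":0,"tz":0.001,"rx":0,"ry":0,"rz":0},{"tx":0,"ty":0,"tz":0,"rx":0,"ry":0,"rz":0}]'
```

```text
time_s: 26.22
tool_pos: [0.5773, 0.2071, 0.0919]
tool_rot: [-180.0, -0.0, 82.8]
force: [-0.7, -0.4, -5.8]
grip_width: 0.0075
time_s: 26.48
tool_pos: [0.5775, 0.2071, 0.0913]
tool_rot: [180.0, -0.0, 82.8]
force: [-0.7, -0.7, -4.2]
grip_width: 0.0078
```

```bash
python3 -m creep '[{"tx":0,"ty":0,"tz":0.0008,"rx":0,"ry":0,"rz":0},{"tx":0,"ty":0,"tz":0,"rx":0,"ry":0,"rz":0}]'
python3 -m creep '[{"tx":0,"ty":0,"tz":0.0005,"rx":0,"ry":0,"rz":0},{"tx":0,"ty":0,"tz":0,"rx":0,"ry":0,"rz":0}]'
```

```text
time_s: 26.72
tool_pos: [0.5777, 0.2071, 0.0912]
tool_rot: [180.0, -0.0, 82.8]
force: [-1.8, -2.4, 4.1]
grip_width: 0.0077
time_s: 26.98
tool_pos: [0.5777, 0.207, 0.0911]
tool_rot: [180.0, -0.0, 82.8]
force: [-4.3, -3.3, 7.8]
grip_width: 0.0078
```

Seated, again at the predicted height. Release and withdraw.

```bash
python3 -m creep '[{"tx":0,"ty":0,"tz":0,"rx":0,"ry":0,"rz":0},{"tx":0,"ty":0,"tz":0,"rx":0,"ry":0,"rz":0},{"tx":0,"ty":0,"tz":0,"rx":0,"ry":0,"rz":0},{"tx":0,"ty":0,"tz":-0.01,"rx":0,"ry":0,"rz":0},{"tx":0,"ty":0,"tz":-0.03,"rx":0,"ry":0,"rz":0},{"tx":0,"ty":0,"tz":-0.04,"rx":0,"ry":0,"rz":0},{"tx":0,"ty":0,"tz":-0.04,"rx":0,"ry":0,"rz":0},{"tx":0,"ty":0,"tz":-0.02,"rx":0,"ry":0,"rz":0},{"tx":-0.04,"ty":0,"tz":0,"rx":0,"ry":0,"rz":0},{"tx":-0.04,"ty":0,"tz":0,"rx":0,"ry":0,"rz":0},{"tx":-0.04,"ty":0,"tz":0,"rx":0,"ry":0,"rz":0},{"tx":-0.04,"ty":0,"tz":0,"rx":0,"ry":0,"rz":0},{"tx":-0.04,"ty":0,"tz":0,"rx":0,"ry":0,"rz":0},{"tx":-0.04,"ty":0,"tz":0,"rx":0,"ry":0,"rz":0},{"tx":-0.04,"ty":0,"tz":0,"rx":0,"ry":0,"rz":0},{"tx":-0.04,"ty":0,"tz":0,"rx":0,"ry":0,"rz":0},{"tx":0,"ty":0,"tz":0,"rx":0,"ry":0,"rz":0}]' 0.035
python3 - <<'E'
from h import *
from cell import env
for n in("side","top"):
    c=env.read_camera(n)
    np.savez(n+"F.npz",**{k:np.array(v) for k,v in c.items()})
    cv2.imwrite(f"pics/{n}F.png",c["pixels"][:,:,::-1])
    if n=="side": im=c["pixels"][235:375,155:325]
    else: im=c["pixels"][140:280,110:230]
    cv2.imwrite(f"pics/{n}Fz.png",cv2.resize(im[:,:,::-1],None,fx=4.2,fy=4.2,interpolation=cv2.INTER_CUBIC))
E
```

```text
time_s: 29.1
tool_pos: [0.5362, -0.1149, 0.2287]
tool_rot: [-179.9, 0.0, 82.4]
force: [-0.1, 0.9, 0.7]
grip_width: 0.0349
```

View pics/sideFz.png

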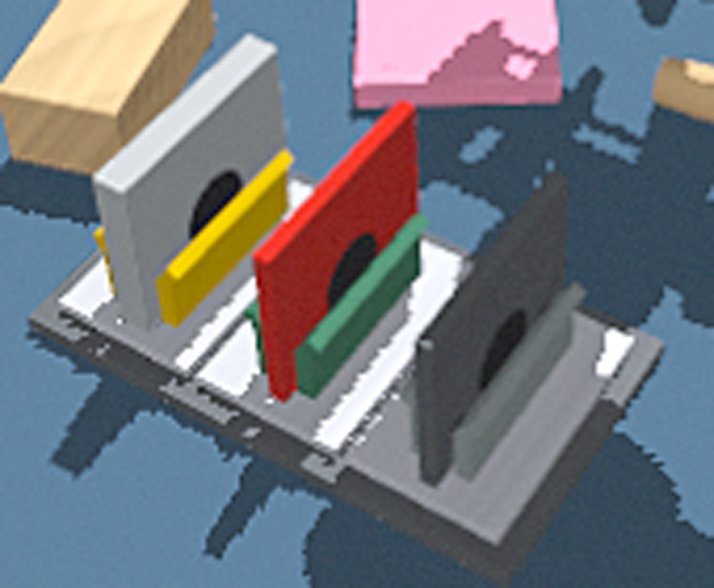

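View pics/topFz.png

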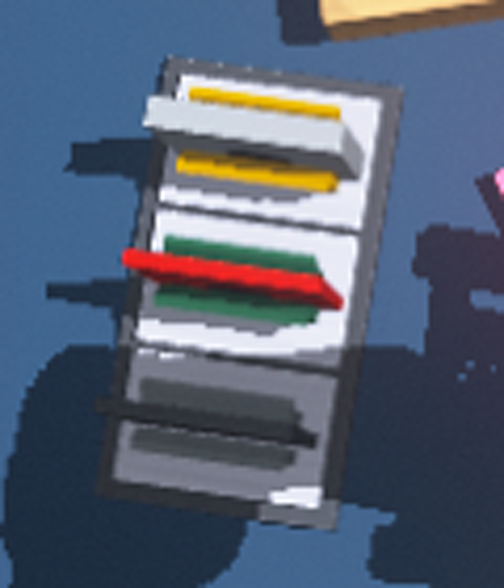

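View pics/topF.png

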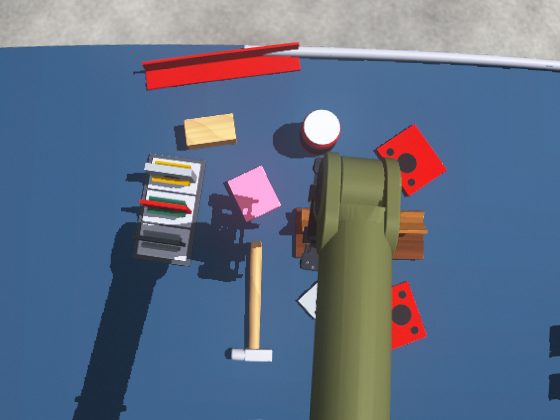

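Both plates stand in their slots: aluminium in yellow at (235,125) in the top zoom, red in green at (230,280). Bystanders and the stored plate are unmoved. As a last check I measure centring and top height.

Run:
```python
from h import *
np.set_printoptions(precision=4,suppress=True)
t=load("topF.npz");s=load("sideF.npz")
f=lambda x,y:[(x+.5)/4.2-.5+110,(y+.5)/4.2-.5+140]; g=lambda x,y:[(x+.5)/4.2-.5+155,(y+.5)/4.2-.5+235]
C=np.array([.578,.2095]);ex=np.array([.9923,-.1236]);ey=np.array([.1236,.9923])
def rel(P): return np.c_[(P[:,:2]-C)@ex,(P[:,:2]-C)@ey,P[:,2]]
hs=cv2.cvtColor(t["pixels"],cv2.COLOR_RGB2HSV)
print("red top",rel(onz(t,[f(123,250),f(123,268),f(322,283)],.099)))
print("stored",rel(onz(t,[f(96,405),f(298,435)],.099)))
print("al",rel(onz(t,[f(149,97),f(145,123),f(345,148),f(348,124)],.099)))
for n,a,b in(("red near",(123,268),(262,263)),("al near",(145,123),(120,192)),("al near far",(149,97),(97,177))):
    p,e=tri(t,f(*a),s,g(*b));print(n,rel(p[None]),e)
i=load("top0.npz")["pixels"].astype(int);j=t["pixels"].astype(int)
for n,(x0,y0,x1,y1) in dict(tin=(300,105,342,155),block=(180,110,240,150),hammer=(225,270,275,365)).items():
    print(n,abs(i-j)[y0:y1,x0:x1].mean())
from cell import env;o=env.get_obs();print(o["time_s"],o["force"])
```

```text
red top [[ 0.0026  0.0472  0.099 ]
 [-0.0063  0.0457  0.099 ]
 [ 0.0002 -0.0536  0.099 ]]
stored [[-0.0751  0.0478  0.099 ]
 [-0.0752 -0.0535  0.099 ]]
al [[ 0.0803  0.0474  0.099 ]
 [ 0.067   0.0471  0.099 ]
 [ 0.0684 -0.0542  0.099 ]
 [ 0.0805 -0.0538  0.099 ]]
red near [[-0.004   0.0474  0.0972]] 0.004918157475618934
al near [[0.0677 0.0478 0.097 ]] 0.0008231782937816547
al near far [[0.0803 0.0474 0.0984]] 0.00025626653146542983
tin 6.843333333333334
block 9.512916666666667
hammer 9.888561403508772
29.2 [-0.2489 -0.4568  1.264 ]
```

```bash
python3 -c "
from cell import env
print(env.sign_off())"
```

```text
the job is handed in; nothing more can be done
None
```

Both plates are in the rack and the job was handed in at about 29 s, well under the 61 s limit. The thick aluminium plate went first, into the yellow slot, then the thin red plate into the green slot. I lowered each one until the floor pushed back with about 8 N before letting go.

- **Height:** The gripper stopped within 0.2 mm of the height predicted for a plate on the slot floor. The cameras put the plates' top edges at 97–98 mm, against 99 mm expected. The red plate's camera reading is the weakest, because the two views disagreed by 5 mm there.
- **Centring:** Both plates are within about 1 mm of their slot's centre along its length.
- **Everything else:** The stored plate, tin, block and hammer look unmoved in the pictures. My pixel comparison of the tin, block and hammer showed small differences, so I am relying on the pictures there. At the end the arm was clear of everything and read only about 1 N.
- **Disagreement between cameras:** The top and side cameras placed the rack about 3 mm apart along the slots. I used a middle value, and neither plate met any side force on the way in.

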